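# Scrub out the dressing drum

### The arm

A 6-joint arm with a two-finger parallel gripper is mounted at the origin on the work surface. World frame = base frame: x ahead of the robot, y to its left, z up, the work surface at z = 0. Lengths are in mm, angles in degrees, forces in N, time in s.
With the tool pointing down it reaches from about 325 to 875 mm from the base axis. Payload 4.4 kg.
Tool frame: the origin (TCP) lies on the front face of the gripper's body, between the roots of the fingers; the fingertips stand 73 mm ahead of it and the grasp point (between the pads) lies 54 mm ahead of it; z points along the fingers, y is the line along which they close (so a half turn about z gives the same grasp; the last joint's range is limited). The gripper opens to 85 mm and grips with 20 to 120 N. Pads are 22 mm wide; open, the fingers measure 114 mm over their backs; the gripper's body (76 mm by 85 mm) begins 54 mm behind the grasp point. The pads swing forward as they close: fully open they stand 13 mm farther back than shut.
Start: joints at [64.544, 11.837, 88.321, -0, 79.842, -8.623], TCP at [166.525, 550.361, 303.882] pointing down, gripper open.
Joint ranges: [-156.59, 156.59], [-49.26, 127.26], [12.9, 141.05], [-63.56, 243.56], [4.71, 150.69], [-161.64, 161.64]. Speed limits (degrees/s): [159.86, 159.86, 180, 180, 180, 180].

### API

Orientations are given as [roll, pitch, yaw] about the fixed x, y, z axes, in that order (R = Rz(yaw) Ry(pitch) Rx(roll)).
In Python, from cell import sensors, cams, job gives the robot as it stands.
- The arm moves only by the tool move_arm, never from a script. Its argument "steps" is one flat list of numbers, 5 for each row, row after row: the opening, from -1 (shut) to 1 (fully open), then the shift along the tool's x, y, z in units of 25 cm (1.0 is 25 cm), then the turn about the tool's z in units of 2 pi rad (1.0 is 2 pi rad). A call has exactly 8 rows; each row is the pose to reach, as a shift and turn from the pose commanded when the call began, along the tool's axes at that moment, turning the shorter way round; what a row does not reach only later rows make up. A row lasts 1/10 s, in which the tool goes at most 50 mm and 8.59 degrees, less where a joint would pass 70% of its speed; a pose out of reach is approached as far as the arm can. A call with a number of a shift or a turn outside -1 to 1 is refused whole. A call with a gripper value outside its range is refused whole. The fingers move at their own pace and stop on an object; "squeeze" is the grip in N (left out, the last holds). Time passes only in rows, so rows that repeat a pose let the fingers close, or fill a call up. It gives the time, the measured TCP pose, the force, the opening and the grip force at its end, in the units of the state.
- sensors.state(): the state, without advancing time (a new reading comes with each control period).
- cams.snapshot(name): name is "scene" or "side" or "wrist"; returns (picture, depth): 420x560x3 uint8, red, green, blue; 420x560 float32, mm along the optical axis (not along the pixel's ray), 0 where there is no reading.
- cams.camera_params(name): a dict with "intrinsics" (3x3 intrinsics, pixels), "rvec" (rotation vector, rad) and "tvec" (3), from world to camera coordinates, as OpenCV has them. Camera axes: x right, y down, z forward; pixel columns grow to the right and rows downward; lengths in mm; the calibration is good to about 2 mm. A picture is of the moment at which its call begins: read the wrist's pose just before it. camera_params takes no time and is no camera call; for the wrist camera it gives the pose at the moment of the call.
- job.job_done(): hands the job in; it is judged then, once.
Trained networks look in the newest picture that a camera, given by its name, has taken for a name from the list of things; names that differ only in an ending like _2 or _b are one class to them, and where a whole thing is asked for, a point or a joint stands for the part that bears it (a point fixed in the world has none). Each returns a list of dicts, best first, with "p" (0 to 1); they miss things now and then, are a little off and sometimes report something else, mostly with a low value. They report only what shows in the picture. A call takes as long as a camera call. They do not tell look-alikes from the thing itself.
- cams.spot_in(target, camera): "extent" ([left, top, width, height] in pixels, round what is visible of it).
The state is a dict: "t": time; "joints": joint angles; "qd": joint speeds; "joint_torque": joint torques, N m; "ee_pos": TCP position; "orientation": TCP orientation; "contact_force": force on the tool from outside, world axes, zero at the start; "torque": the same for the moment, N m; "finger_gap": opening from 0.0 (shut) to 1.0 (fully open); "grasp_force": force on a finger pad.
Only numpy, scipy, OpenCV 4.12 (cv2) and the standard library are available. Lean on these libraries where they do the work, as an engineer would, in place of code of your own. Each camera call takes 0.05 s, during which the arm holds its last target. There are 200 camera calls.

### The job

The small steel dressing drum has been emptied and its lid left half open. Push the lid right back on its hinge, take the brush by its blue handle and scrub the inside of the drum with three full up-and-down strokes, bristles down to the floor and up to the rim each time, then set the brush gently back upright in its white stand and leave the lid open. Keep the drum and the stand standing where they are and do not disturb the things around them.

Things in the scene. Friction and masses are not known exactly. Their poses are not given: they have to be found in the camera images.
- drum: loose upright round stainless-steel dressing drum, 100 mm outside diameter, 120 mm high, wall and floor 3 mm thick (bore 94 mm), about 1.1 kg. Origin: centre of its underside, on the work surface. z up along its axis; its own +x points from the axis to the lid hinge, on the side away from the robot; -x to the hasp, on the robot's side (within about 30 degrees)
- drum_lid (a joint): lid angle, rad: 0 shut, 1.57 upright, 2.0 right back against its stop; starts half open (1.0 to 1.35). The lid is a round steel dish 107 mm across, plate 3 mm thick, with a skirt reaching 8 mm below the hinge line when shut. The hinge is stiff: the lid stays where it is left; its far edge moves with about 1 N along its arc. Follow that arc: a finger that drags along the edge or jams tips the drum
- drum_hinge (a point): the middle of the lid's hinge line: on the drum's +x side, 56 mm from its axis and 122 mm above its underside. The hinge line is horizontal, along the drum's y
- lid_edge (a point): the point of the lid's edge farthest from the hinge, 109.5 mm from the hinge line
- brush: loose jar brush, 245 mm long, 0.17 kg, standing upright on its bristle head in the stand. Origin: middle of the underside of the head; z up along the brush to the handle. Bristle head 0 to 60 mm, wire stem 8 mm thick to 137 mm, blue handle 137 to 245 mm, square 20 x 20 mm, its flat sides facing the brush's x and y
- brush_head (a point): middle of the bristle head, 30 mm above its underside. The head is a solid middle 60 mm across, with eight springy tufts 100 mm across when free (82 mm at the bottom, full width from 18 to 48 mm up). Each tuft gives inwards up to 10 mm at 0.25 to 0.8 N, so the head rubs the drum's bore all round, with 1 to 4 N of drag
- brush_grip (a point): a point on the brush's axis, 212 mm above its underside: a good height to hold the handle
- stand: loose round open white plastic brush stand, 124 mm outside diameter, 45 mm high, wall 3 mm, floor 4 mm thick, about 0.45 kg (inside diameter about 114 mm at the floor). Origin: centre of its underside, on the work surface
- tray: fixed steel tray on the far side, 140 x 360 x 18 mm, origin at the centre of its underside; it holds the bowl, the saline bottle and the tape roll
- bowl: bystander: small loose steel bowl 90 mm across, 42 mm high, on the tray; origin at its underside
- saline: bystander: small clear bottle with a white cap, 44 mm across, 95 mm high, loose on the tray; origin at its underside
- tape: bystander: white roll of tape 52 mm across, 25 mm high, lying loose on the tray; origin at its underside
- spirit: bystander: white plastic bottle with a red cap, 54 mm across, 115 mm high, standing loose between and beyond the drum and the stand; origin at its underside
Things that resemble listed ones, but are neither listed nor needed, are in the scene too. Leave any yellow look-alike of the stand alone.

How it is judged (in metres and radians):
On the way, in this order (a step that is already met when the one before it is completed fails the run):
1. the lid is pushed right back (value of joint drum_lid above 1.8 rad), for 0.2 s.
2. first stroke: the brush is down in the drum, its underside within 15 mm of the floor (horizontal distance between brush and drum below 0.025 m and z of brush in the frame of drum below 0.018 m), for 0.05 s.
3. first stroke: the brush is drawn up until the top of its bristles reaches the rim or higher (horizontal distance between brush and drum below 0.025 m and z of brush in the frame of drum above 0.06 m), for 0.05 s.
4. second stroke: the brush is down in the drum, its underside within 15 mm of the floor (all of step 2), for 0.05 s.
5. second stroke: the brush is drawn up until the top of its bristles reaches the rim or higher (all of step 3), for 0.05 s.
6. third stroke: the brush is down in the drum, its underside within 15 mm of the floor (all of step 4), for 0.05 s.
7. third stroke: the brush is drawn up until the top of its bristles reaches the rim or higher (all of step 5), for 0.05 s.
At the end, for the whole second after the job is handed in: lid open by more than 1.8 rad; brush released, at rest in the stand, its underside within 12 mm of the height of the stand's underside and 20 mm of its centre, leaning under 0.12 rad; drum and stand upright (0.05 rad) and within 40 mm of where they began (value of joint drum_lid above 1.8 rad and horizontal distance between brush and stand below 0.02 m and z of brush in the frame of stand below 0.012 m and angle between brush's own z axis and vertical below 0.12 rad and linear speed of brush below 0.02 m/s and angle between each of drum, stand's own z axis and vertical below 0.05 rad and distance of each of drum, stand from where it was at the start of the episode below 0.04 m); the robot touches nothing.
It fails at once if the drum is tipped by more than 0.25 rad or shifted by more than 50 mm (angle between drum's own z axis and vertical above 0.25 rad or distance of drum from where it was at the start of the episode above 0.05 m).
It fails at once if the brush is dropped or thrown: it moves faster than 0.6 m/s with no finger on it (linear speed of brush above 0.6 m/s and contact force between the fingers and brush below 0.05 N).
It fails at once if the bowl, the bottles or the tape are moved by more than 20 mm (distance of any of bowl, saline, tape, spirit from where it was at the start of the episode above 0.02 m).
It also fails if it takes over 72 s, if anything falls off the work surface, if the arm or the gripper's body presses on something with over 40 N, if the wrist force passes 120 N, or if a joint passes its speed limit or range.

## Working session

There is one attempt and no reset: what is moved stays moved. The work goes in short steps, Python scripts to look and compute and a tool call to move; the robot and the scene stay as the last step left them, time stands still between calls to the robot, and variables do not carry over. Pictures are saved under pics/ and viewed, at most 10 in all, crops included, and the job is handed in when it is done.

Besides the shell and the picture viewer there is one more tool, called after "Request:" by a JSON object that holds its "name" and its "arguments", one argument or row to a line. move_arm: Moves the arm, as the interface text tells. Shifts and turns lie within -1 to 1; 1 stands for 25 cm of shift or 2 pi rad of turn. Its arguments: {"type":"object","properties":{"steps":{"type":"array"},"squeeze":{"type":"number"}},"required":["steps"]}

```bash
mkdir -p pics; ls; cat > h.py <<'E'
import numpy as np, cv2
from cell import sensors, cams, job
from scipy.spatial.transform import Rotation as Ro
def cam(n):
    c=cams.camera_params(n); return np.array(c["intrinsics"]),cv2.Rodrigues(np.array(c["rvec"],float))[0],np.array(c["tvec"],float).ravel()
def cloud(n,d):
    K,R,t=cam(n); v,u=np.mgrid[:d.shape[0],:d.shape[1]]
    P=np.stack([(u-K[0,2])*d/K[0,0],(v-K[1,2])*d/K[1,1],d],-1)
    W=(P-t)@R; W[d<=0]=np.nan; return W
def snap(n,save=None):
    p,d=cams.snapshot(n)
    if save: cv2.imwrite(f"pics/{save}.png",p[:,:,::-1])
    return p,d,cloud(n,d)
E
cat > a.py <<'E'
from h import *
s=sensors.state(); print({k:np.round(v,3).tolist() for k,v in s.items()})
for n in["scene","side","wrist"]:
    p,d,W=snap(n,n+"0"); np.savez(n+"0.npz",p=p,W=W)
    K,R,t=cam(n); print(n,"campos",(-R.T@t).round())
    for T in["drum","drum_lid","brush","stand","spirit","tray","bowl","saline","tape"] if n!="wrist" else []:
        for r in cams.spot_in(T,n):
            if r["p"]<.2: continue
            x,y,w,h=r["extent"]; c=W[int(min(419,max(0,y+h/2))),int(min(559,x+w/2))]
            print(n,T,round(r["p"],2),np.round(r["extent"]).tolist(),c.round())
E
python3 a.py
```

```text
pics
{'t': 0.0, 'joints': [64.543, 11.884, 88.406, 0.002, 79.843, -8.627], 'qd': [0.053, 0.021, 0.042, 0.034, 0.068, -0.067], 'joint_torque': [0.001, -38.304, -29.16, -0.0, 0.01, -0.0], 'ee_pos': [166.26, 549.808, 302.716], 'orientation': [-179.869, -0.022, 163.169], 'contact_force': [-0.572, -0.262, -0.019], 'torque': [-0.011, -0.039, 0.02], 'grasp_force': 0.0, 'finger_gap': 1.0}
scene campos [1124.  488.  954.]
scene drum 0.79 [210.0, 100.0, 53.0, 88.0] [ 472. -238.   60.]
scene drum_lid 0.78 [212.0, 99.0, 27.0, 48.0] [ 535. -199.  188.]
scene brush 0.67 [337.0, 161.0, 51.0, 92.0] [372.  81.  -1.]
scene stand 0.6 [333.0, 212.0, 60.0, 55.0] [492. 161.  58.]
scene stand 0.55 [387.0, 268.0, 64.0, 66.0] [503. 320.   6.]
scene spirit 0.71 [131.0, 221.0, 178.0, 143.0] [768.  15.  10.]
scene spirit 0.62 [200.0, 257.0, 26.0, 33.0] [771.   4.  71.]
scene spirit 0.58 [259.0, 213.0, 34.0, 45.0] [620.  34.  78.]
scene spirit 0.26 [208.0, 99.0, 52.0, 90.0] [ 549. -158.  162.]
scene tray 0.76 [130.0, 219.0, 177.0, 144.0] [767.  15.  12.]
scene bowl 0.83 [230.0, 285.0, 40.0, 41.0] [746.  80.   8.]
scene saline 0.71 [200.0, 256.0, 24.0, 36.0] [771.   4.  71.]
scene tape 0.6 [154.0, 247.0, 24.0, 24.0] [ 785. -133.    2.]
side campos [ 356. -785.  680.]
side drum_lid 0.73 [274.0, 248.0, 36.0, 68.0] [ 518. -227.  191.]
side drum_lid 0.49 [360.0, 228.0, 22.0, 43.0] [748. -23.  61.]
side brush 0.92 [203.0, 147.0, 44.0, 99.0] [500. 362.   5.]
side stand 0.6 [193.0, 218.0, 59.0, 44.0] [456.  99.  56.]
side spirit 0.61 [284.0, 224.0, 26.0, 52.0] [595.  -3.  76.]
side tray 0.7 [306.0, 211.0, 137.0, 118.0] [762. -25.   4.]
side bowl 0.61 [335.0, 216.0, 36.0, 28.0] [767. 118.  16.]
side saline 0.94 [361.0, 229.0, 22.0, 41.0] [752. -24.  61.]
side saline 0.62 [195.0, 221.0, 56.0, 39.0] [459. 105.  49.]
side tape 0.94 [393.0, 283.0, 28.0, 21.0] [ 796. -110.    4.]
wrist campos [104. 570. 374.]
```

View pics/scene0.png

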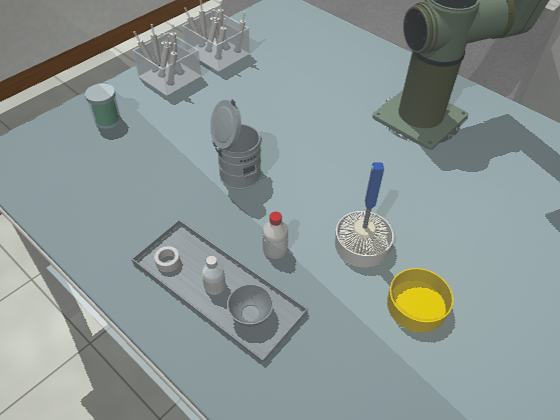

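View pics/side0.png

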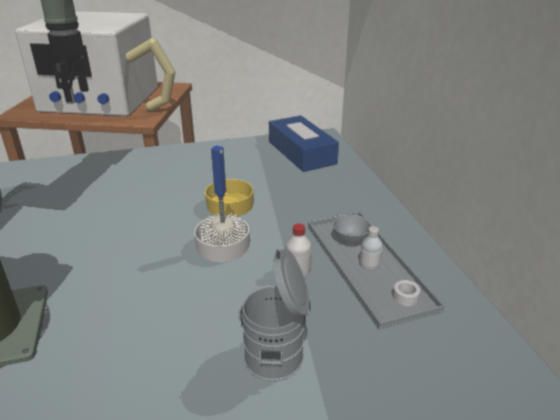

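Scene picture: the brush's blue handle is at (375,185) and its white stand at (365,240). The yellow look-alike of the stand is at (420,298). The steel drum is at (240,155) with its lid at (227,125), and a green can that could pass for the drum is at (103,105). The spirit bottle is at (275,238). I choose the white stand and the steel drum. In the side view they are at (222,237), with the handle at (219,170), and at (274,335), with the lid at (292,282). Next I fit the geometry.

```bash
cat > fit.py <<'E'
from h import *
from scipy.optimize import least_squares
S=np.load("scene0.npz");D=np.load("side0.npz")
def circ(P,r):
    return least_squares(lambda c:np.hypot(P[:,0]-c[0],P[:,1]-c[1])-r,np.nanmedian(P[:,:2],0),loss="soft_l1",f_scale=2).x
for n,Z in(("scene",S),("side",D)):
    p=Z["p"].astype(int);W=Z["W"]; ok=np.isfinite(W[...,0])
    hsv=cv2.cvtColor(Z["p"],cv2.COLOR_RGB2HSV)
    b=ok&(hsv[...,0]>105)&(hsv[...,0]<130)&(hsv[...,1]>130)&(W[...,2]>120)&(W[...,2]<260)&(W[...,0]>350)&(W[...,0]<650)&(abs(W[...,1]-130)<120)
    P=W[b]; print(n,"handle n",len(P),"mean",P.mean(0).round(1),"zmax",P[:,2].max().round(1))
    for lo in range(140,250,20):
        q=P[(P[:,2]>lo)&(P[:,2]<lo+20)]
        if len(q):print("  ",lo,q.mean(0).round(1),q.min(0).round(1),q.max(0).round(1))
    def near(c,r,z0,z1): return W[ok&(np.hypot(W[...,0]-c[0],W[...,1]-c[1])<r)&(W[...,2]>z0)&(W[...,2]<z1)]
    hm=P.mean(0)
    C=near(hm,90,8,38); 
    K,R,t=cam(n); cp=-R.T@t
    print("  stand wall c",circ(C[np.hypot(*(C[:,:2]-hm[:2]).T)>52],62).round(1))
    rim=near(hm,90,40,49); rim=rim[np.hypot(*(rim[:,:2]-hm[:2]).T)>50]; print("  stand rim",circ(rim,60.5).round(1),len(rim))
    dc=np.array([485,-190.])
    for _ in range(3):
        C=near(dc,80,10,100); C=C[(C[:,:2]-dc)@(cp[:2]-dc)>0]; dc=circ(C,50)
    print("  drum",dc.round(1),len(C))
    L=near(dc,150,135,260); m=np.median(L,0);
    for _ in range(4):
        u,s,vt=np.linalg.svd(L-L.mean(0),full_matrices=False); nn=vt[2]; e=abs((L-L.mean(0))@nn); L=L[e<max(3,2*e.std())]
    print("  lid n",nn.round(3),"mean",L.mean(0).round(1),"zmax",L[:,2].max(),len(L),"rms",e.std().round(2))
    sp=near([610,10],60,15,70); sc=circ(sp,27); print("  spirit",sc.round(1))
E
python3 fit.py
python3 - <<'E'
import cv2,numpy as np
a=cv2.imread("pics/scene0.png")[80:280,180:460];b=cv2.imread("pics/side0.png")[130:400,180:330]
a=cv2.resize(a,None,fx=2,fy=2,interpolation=2);b=cv2.resize(b,None,fx=1.5,fy=1.5,interpolation=2)
c=np.zeros((410,790,3),np.uint8);c[:400,:560]=a;c[:405,562:562+225]=b;cv2.imwrite("pics/crop0.png",c)
E
```

```text
scene handle n 71 mean [469.5 149.2 246.5] zmax 251.4
   180 [468.2 159.4 195.3] [467.2 158.9 190.8] [469.2 159.9 199.8]
   220 [469.  159.2 234.3] [468.1 159.1 232.2] [469.9 159.3 236.4]
   240 [469.6 148.6 248.4] [459.5 138.  245.3] [480.  160.  251.4]
  stand wall c [464.2 147.6]
  stand rim [465.8 149.2] 312
  return np.nanmean(a, axis, out=out, keepdims=keepdims)
Traceback (most recent call last):
  File "fit.py", line 22, in <module>
    C=near(dc,80,10,100); C=C[(C[:,:2]-dc)@(cp[:2]-dc)>0]; dc=circ(C,50)
                                                              ~~~~^^^^^^
  File "fit.py", line 5, in circ
    return least_squares(lambda c:np.hypot(P[:,0]-c[0],P[:,1]-c[1])-r,np.nanmedian(P[:,:2],0),loss="soft_l1",f_scale=2).x
           ~~~~~~~~~~~~~^^^^^^^^^^^^^^^^^^^^^^^^^^^^^^^^^^^^^^^^^^^^^^^^^^^^^^^^^^^^^^^^^^^^^^^^^^^^^^^^^^^^^^^^^^^^^^^
ValueError: Initial guess is outside of provided bounds
```

View pics/crop0.png

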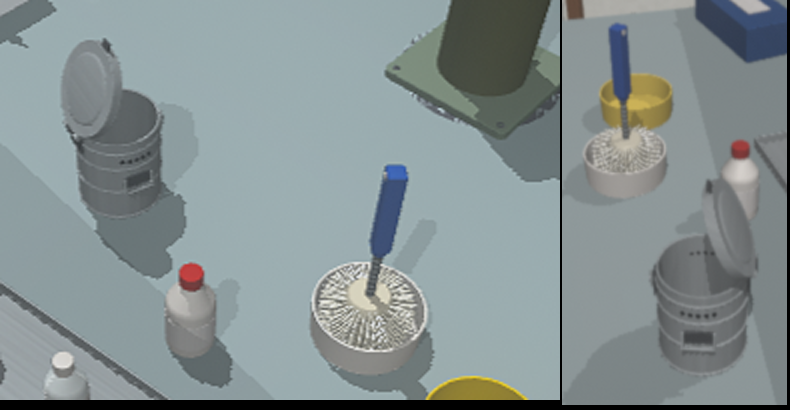

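The crop confirms the blue handle standing in the white stand and the steel drum with its lid half open, hinge away from the robot. Next I correct the drum's starting guess.

```bash
sed -i 's/dc=np.array(\[485,-190.\])/e=W[ok\&(abs(W[...,0]-500)<120)\&(abs(W[...,1]+200)<120)\&(W[...,2]>20)\&(W[...,2]<100)]; dc=np.median(e,0)[:2]; print("  raw",len(e),dc,np.percentile(e,[5,95],axis=0).round())/' fit.py
sed -i 's/C=C\[(C\[:,:2\]-dc)@(cp\[:2\]-dc)>0\]/C=C[(C[:,:2]-dc)@(cp[:2]-dc)>-3000]/' fit.py
python3 fit.py
```

```text
scene handle n 71 mean [469.5 149.2 246.5] zmax 251.4
   180 [468.2 159.4 195.3] [467.2 158.9 190.8] [469.2 159.9 199.8]
   220 [469.  159.2 234.3] [468.1 159.1 232.2] [469.9 159.3 236.4]
   240 [469.6 148.6 248.4] [459.5 138.  245.3] [480.  160.  251.4]
  stand wall c [464.2 147.6]
  stand rim [465.8 149.2] 312
  raw 1381 [ 517.88330699 -177.81470743] [[ 453. -235.   26.]
 [ 549. -149.   96.]]
  return np.nanmean(a, axis, out=out, keepdims=keepdims)
Traceback (most recent call last):
  File "fit.py", line 22, in <module>
    C=near(dc,80,10,100); C=C[(C[:,:2]-dc)@(cp[:2]-dc)>-3000]; dc=circ(C,50)
                                                                  ~~~~^^^^^^
  File "fit.py", line 5, in circ
    return least_squares(lambda c:np.hypot(P[:,0]-c[0],P[:,1]-c[1])-r,np.nanmedian(P[:,:2],0),loss="soft_l1",f_scale=2).x
           ~~~~~~~~~~~~~^^^^^^^^^^^^^^^^^^^^^^^^^^^^^^^^^^^^^^^^^^^^^^^^^^^^^^^^^^^^^^^^^^^^^^^^^^^^^^^^^^^^^^^^^^^^^^^
ValueError: Initial guess is outside of provided bounds
```

```bash
python3 - <<'E'
s=open("fit.py").read()
s=s.replace("def circ(P,r):","def circ(P,r,g=None):").replace("np.nanmedian(P[:,:2],0),loss","np.nanmedian(P[:,:2],0) if g is None else g,loss")
s=s.replace("    for _ in range(3):\n        C=near(dc,80,10,100);","    w=(dc-cp[:2]); dc=dc+35*w/np.linalg.norm(w)\n    for _ in range(4):\n        C=near(dc,75,10,100);").replace("circ(C,50)","circ(C,50,dc)").replace(">-3000",">0")
open("fit.py","w").write(s)
E
python3 fit.py
```

```text
scene handle n 71 mean [469.5 149.2 246.5] zmax 251.4
   180 [468.2 159.4 195.3] [467.2 158.9 190.8] [469.2 159.9 199.8]
   220 [469.  159.2 234.3] [468.1 159.1 232.2] [469.9 159.3 236.4]
   240 [469.6 148.6 248.4] [459.5 138.  245.3] [480.  160.  251.4]
  stand wall c [464.2 147.6]
  stand rim [465.8 149.2] 312
  raw 1381 [ 517.88330699 -177.81470743] [[ 453. -235.   26.]
 [ 549. -149.   96.]]
  drum [ 499.4 -199.7] 1108
  lid n [ 0.85  -0.27   0.452] mean [ 533.  -205.5  179.7] zmax 228.93619203678662 878 rms 0.78
  spirit [641.9  48.8]
side handle n 57 mean [463.  140.1 228.7] zmax 250.7
   160 [461.2 138.  169.6] [461.2 138.  169.6] [461.2 138.  169.6]
   180 [463.2 138.4 192.1] [460.6 135.8 183.3] [464.8 143.9 198.7]
   200 [463.  137.8 212.1] [460.6 135.4 203.4] [465.  141.4 219. ]
   220 [462.7 138.1 228.8] [457.4 134.1 221. ] [465.1 141.  238.3]
   240 [463.1 142.4 248.7] [456.5 133.1 244.4] [471.2 149.8 250.7]
  stand wall c [463.6 150.6]
  stand rim [462.4 149.3] 241
  raw 3195 [ 491.98210863 -228.28899503] [[ 449. -248.   27.]
 [ 533. -151.   97.]]
  drum [ 496.4 -197.5] 2293
  lid n [ 0.825 -0.321  0.466] mean [ 522.1 -219.3  184.8] zmax 230.0199105494598 1093 rms 0.78
  spirit [604.5  20.3]
```

Both cameras agree within about 3 mm:

| Thing | Measured |
|---|---|
| Drum axis | (498, -199) |
| Hinge azimuth | about -19° |
| Lid angle | about 1.10 rad |
| Stand centre | (464, 149) |
| Handle axis | (466, 149) |
| Handle top | 249 mm, which is 245 + 4 as it must be |

Next is a helper for world-to-tool units. I go by way of the brush so the wrist camera can measure the handle's yaw.

```bash
cat >> h.py <<'E'
def to(*targets,yaw=None):
    s=sensors.state(); p=np.array(s["ee_pos"]); R=Ro.from_euler("xyz",s["orientation"],degrees=True).as_matrix()
    yw=s["orientation"][2]; xT=np.array([np.cos(np.radians(yw)),np.sin(np.radians(yw)),0]); R=np.c_[xT,[xT[1],-xT[0],0],[0,0,-1]]
    print("t",round(s["t"],2),"pos",p.round(1),"ori",np.round(s["orientation"],2),"F",np.round(s["contact_force"],2),"gap",round(s["finger_gap"],3),"grip",round(s["grasp_force"],1))
    for q in targets: print(np.round(q,1),"->",((np.array(q)-p)@R/250).round(4), "turn",None if yaw is None else round(-((yaw-yw+180)%360-180)/360,4))
E
python3 -c "
from h import *
to((529,130,430),(350,340,430),(166,550,430))"
```

```text
t 1.05 pos [166.5 550.4 303.9] ori [180.    -0.   163.17] F [-1.18 -0.04 -0.54] gap 1.004 grip 0.0
[529 130 430] -> [-1.8748 -1.1896 -0.5044] turn None
[350 340 430] -> [-0.9462 -0.5929 -0.5044] turn None
[166 550 430] -> [ 0.0015 -0.002  -0.5044] turn None
```

Request:
{"name": "move_arm", "arguments": {
  "steps": [-1, 0, 0, -0.15, 0, -1, 0, 0, -0.3, 0, -1, -0.1, -0.06, -0.42, 0, -1, -0.26, -0.16, -0.5, 0, -1, -0.42, -0.26, -0.5, 0, -1, -0.58, -0.36, -0.5, 0, -1, -0.74, -0.46, -0.5, 0, -1, -0.9, -0.56, -0.5, 0]
}}

```text
t: 1.85
ee_pos: [342.2, 349.7, 429.2]
orientation: [180.0, 0.0, 163.2]
contact_force: [1.4, -0.8, -0.1]
finger_gap: -0.002
grasp_force: 0.0
```

Request:
{"name": "move_arm", "arguments": {
  "steps": [-1, -0.16, -0.1, 0, 0, -1, -0.32, -0.2, 0, 0, -1, -0.48, -0.3, 0, 0, -1, -0.64, -0.4, 0, 0, -1, -0.8, -0.5, 0, 0, -1, -0.92, -0.59, 0, 0, -1, -0.97, -0.63, 0, 0, -1, -0.97, -0.63, 0, 0]
}}

```text
t: 2.65
ee_pos: [528.6, 128.7, 428.4]
orientation: [-180.0, -0.0, 163.0]
contact_force: [0.1, 0.3, -0.9]
finger_gap: 0.003
grasp_force: 0.0
```

```bash
cat > w.py <<'E'
from h import *
to()
p,d,W=snap("wrist","w1"); np.savez("w1.npz",p=p,W=W)
hsv=cv2.cvtColor(p,cv2.COLOR_RGB2HSV); ok=np.isfinite(W[...,0])
b=ok&(hsv[...,0]>105)&(hsv[...,0]<130)&(hsv[...,1]>120)&(W[...,2]>243)&(W[...,2]<256)
P=W[b].astype(np.float32); print(len(P),P.mean(0),cv2.minAreaRect(P[:,:2].copy()))
E
python3 w.py
```

```text
t 2.65 pos [528.6 128.7 428.4] ori [-1.7999e+02 -5.0000e-02  1.6298e+02] F [ 0.05  0.26 -0.95] gap 0.003 grip 0.0
646 [464.08575 150.97694 249.35706] ((464.1751403808594, 150.95635986328125), (18.821678161621094, 18.659366607666016), 44.50664520263672)
```

View pics/w1.png

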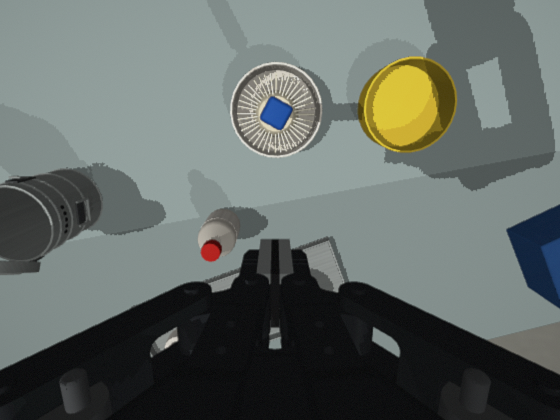

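The wrist picture shows the blue handle top at (276,113), turned relative to the image, inside the white stand centred near (276,110). The yellow look-alike is at (408,103). The handle's yaw needs a closer check.

```bash
python3 - <<'E'
from h import *
Z=np.load("w1.npz");p=Z["p"];W=Z["W"]
c=cv2.resize(p[60:165,220:330],None,fx=5,fy=5,interpolation=cv2.INTER_NEAREST);cv2.imwrite("pics/w1c.png",c[:,:,::-1])
b=(p[...,2].astype(int)-p[...,0]>60); b[:60]=0;b[165:]=0;b[:,:225]=0;b[:,325:]=0
b&=(abs(W[...,2]-249.5)<3)
P=W[b][:,:2].astype(np.float32); h=cv2.convexHull(P)[:,0]
for a in range(0,90,10):
    r=np.radians(a);u=P@[np.cos(r),np.sin(r)];v=P@[-np.sin(r),np.cos(r)];print(a,np.ptp(u).round(1),np.ptp(v).round(1),end=" | ")
print(len(P),cv2.contourArea(h))
# stand rim
ok=np.isfinite(W[...,0])&(abs(W[...,2]-45)<2.5)&(abs(np.hypot(W[...,0]-464,W[...,1]-150)-60)<8); Q=W[ok][:,:2].astype(np.float32)
print("rim",len(Q),cv2.minEnclosingCircle(Q),Q.mean(0))
E
```

```text
0 23.9 23.6 | 10 23.4 23.5 | 20 22.3 22.6 | 30 20.7 21.0 | 40 19.1 19.2 | 50 19.6 19.4 | 60 21.1 21.4 | 70 22.1 22.7 | 80 23.1 23.5 | 640 330.6555734355934
rim 712 ((460.4767761230469, 152.86582946777344), 61.82717514038086) [456.85468 153.64265]
```

View pics/w1c.png

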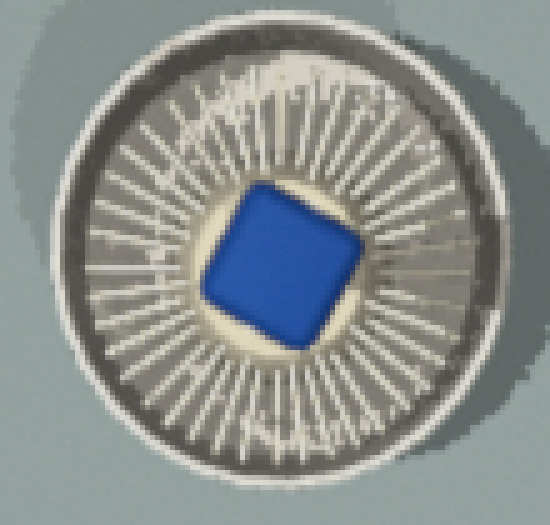

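The crop shows a clean square top: handle yaw is about 45° in the world. The brush sits centred at about (465,150). Now to the drum, fingers shut.

Request:
{"name": "move_arm", "arguments": {
  "steps": [-1, -0.02, -0.16, 0, 0.007, -1, -0.04, -0.34, 0, 0.007, -1, -0.06, -0.52, 0, 0.007, -1, -0.08, -0.7, 0, 0.007, -1, -0.1, -0.84, 0, 0.007, -1, -0.12, -0.94, 0, 0.007, -1, -0.12, -0.98, 0, 0.007, -1, -0.12, -0.98, 0, 0.007]
}}

```text
t: 3.5
ee_pos: [485.3, -112.2, 429.1]
orientation: [180.0, -0.0, 160.6]
contact_force: [-0.5, 1.1, -1.1]
finger_gap: -0.0
grasp_force: 0.0
```

```bash
cat > lid.py <<'E'
from h import *
import sys
def lid(cams_=("scene","side","wrist"),c0=(498,-199),tag="l"):
    for n in cams_:
        p,d,W=snap(n,tag+n); ok=np.isfinite(W[...,0])
        L=W[ok&(np.hypot(W[...,0]-c0[0],W[...,1]-c0[1])<165)&(W[...,2]>140)&(W[...,2]<235)]
        if n=="wrist":
            rim=W[ok&(abs(np.hypot(W[...,0]-c0[0],W[...,1]-c0[1])-49)<8)&(abs(W[...,2]-120)<4)]
            if len(rim)>30: print("rim",len(rim),cv2.minEnclosingCircle(rim[:,:2].astype(np.float32)),rim.mean(0).round(1))
        if len(L)<40: print(n,"few",len(L)); continue
        best=None; rng=np.random.default_rng(0)
        for _ in range(300):
            a=L[rng.choice(len(L),3,False)]; nn=np.cross(a[1]-a[0],a[2]-a[0]); l=np.linalg.norm(nn)
            if l<1: continue
            nn/=l; m=abs((L-a[0])@nn)<1.5
            if best is None or m.sum()>best.sum(): best=m
        Q=L[best]; nn=np.linalg.svd(Q-Q.mean(0),full_matrices=False)[2][2]
        az=np.degrees(np.arctan2(nn[1],nn[0])); 
        if abs(az)>90: nn=-nn; az=np.degrees(np.arctan2(nn[1],nn[0]))
        print(n,"theta",round(np.arctan2(np.hypot(nn[0],nn[1]),nn[2]),3),"az",az.round(1),len(Q),len(L),"mean",Q.mean(0).round(1),"zmax",L[:,2].max().round(1), L[L[:,2].argmax()].round(1))
E
python3 -c "
from lid import *
lid(('wrist','side','scene')); to((463,-187,430))"
```

```text
rim 590 ((495.7900695800781, -196.4894561767578), 49.944557189941406) [ 484.3 -194.2  119.5]
wrist theta 1.02 az -19.6 545 1780 mean [ 513.5 -203.8  208.8] zmax 230.5 [ 501.  -199.9  230.5]
side theta 1.093 az -20.9 775 1556 mean [ 523.5 -220.   183.7] zmax 230.9 [ 503.7 -198.4  230.9]
scene theta 1.107 az -17.4 531 1147 mean [ 534.  -203.4  180.8] zmax 233.8 [ 509.4 -197.6  233.8]
t 3.65 pos [ 485.7 -111.2  429. ] ori [179.95   0.   160.78] F [-0.74 -0.74  0.25] gap -0.003 grip 0.0
[ 463 -187  430] -> [-0.014  -0.3163 -0.004 ] turn None
```

View pics/lwrist.png

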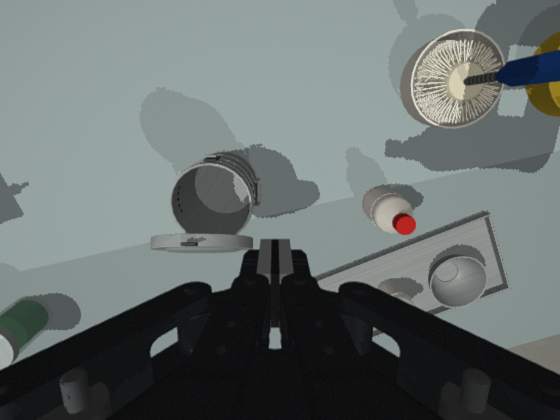

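The wrist picture shows the drum mouth at (212,200), the lid seen edge-on at (201,242) with its hasp tab, and the spirit bottle at (392,215), well clear. Drum axis about (497,-198), azimuth -19.5°, θ about 1.10.

```bash
cat >> h.py <<'E'
C=np.array([497,-198.]);A=np.radians(-19.5);DIR=np.array([np.cos(A),np.sin(A)])
def sz(s,z): return (*(C+s*DIR),z)
E
python3 -c "
from h import *
to(sz(-40,430),sz(-40,277),yaw=160.5)"
```

```text
t 3.65 pos [ 485.7 -111.2  429. ] ori [179.95   0.   160.78] F [-0.74 -0.74  0.25] gap -0.003 grip 0.0
[ 459.3 -184.6  430. ] -> [ 0.0031 -0.3123 -0.004 ] turn 0.0008
[ 459.3 -184.6  277. ] -> [ 0.0031 -0.3123  0.608 ] turn 0.0008
```

Request:
{"name": "move_arm", "arguments": {
  "steps": [-1, 0, -0.16, 0, 0, -1, 0, -0.31, 0, 0, -1, 0, -0.312, 0.1, 0, -1, 0, -0.312, 0.25, 0, -1, 0, -0.312, 0.42, 0, -1, 0, -0.312, 0.56, 0, -1, 0, -0.312, 0.606, 0, -1, 0, -0.312, 0.606, 0]
}}

```text
t: 4.45
ee_pos: [459.2, -185.0, 275.7]
orientation: [179.9, -0.2, 160.7]
contact_force: [-0.5, -1.0, 0.1]
finger_gap: -0.001
grasp_force: 0.0
```

```bash
python3 -c "
from h import *
to(sz(-12,277),sz(2.9,284.4),sz(18.5,289.5),sz(37,292.5),sz(51,292.6),sz(67.5,290.5),sz(76,288.3),yaw=160.5)"
```

```text
t 4.45 pos [ 459.2 -185.   275.7] ori [179.93  -0.24 160.75] F [-0.55 -0.97  0.07] gap -0.001 grip 0.0
[ 485.7 -194.   277. ] -> [-0.1118  0.0008 -0.0052] turn 0.0007
[ 499.7 -199.   284.4] -> [-0.1714  0.0005 -0.0348] turn 0.0007
[ 514.4 -204.2  289.5] -> [-0.2338  0.0003 -0.0552] turn 0.0007
[ 531.9 -210.4  292.5] -> [-3.078e-01 -1.000e-04 -6.720e-02] turn 0.0007
[ 545.1 -215.   292.6] -> [-3.638e-01 -3.000e-04 -6.760e-02] turn 0.0007
[ 560.6 -220.5  290.5] -> [-0.4298 -0.0006 -0.0592] turn 0.0007
[ 568.6 -223.4  288.3] -> [-0.4638 -0.0007 -0.0504] turn 0.0007
```

Request:
{"name": "move_arm", "arguments": {
  "steps": [-1, -0.04, 0, 0, 0, -1, -0.08, 0, 0, 0, -1, -0.112, 0, -0.005, 0, -1, -0.132, 0, -0.015, 0, -1, -0.152, 0, -0.025, 0, -1, -0.171, 0, -0.035, 0, -1, -0.192, 0, -0.042, 0, -1, -0.213, 0, -0.049, 0]
}}

```text
t: 5.25
ee_pos: [510.3, -204.3, 289.8]
orientation: [180.0, 0.0, 160.6]
contact_force: [-0.9, 0.0, 0.3]
finger_gap: 0.0
grasp_force: 0.4
```

```bash
python3 -c "
from lid import *
lid(('side',),tag='m')
to(sz(18.5,289.5),sz(37,292.5),sz(51,292.6),sz(67.5,290.5),sz(76,288.3),yaw=160.5)"
```

```text
side theta 1.352 az -22.1 431 1140 mean [ 535.4 -233.   186.1] zmax 234.6 [ 528.4 -215.4  234.6]
t 5.3 pos [ 511.1 -204.7  290.2] ori [-1.8000e+02  1.0000e-01  1.6064e+02] F [ 0.63 -0.79  0.04] gap 0.002 grip 0.2
[ 514.4 -204.2  289.5] -> [-0.0118  0.0064  0.0027] turn 0.0004
[ 531.9 -210.4  292.5] -> [-0.0858  0.0063 -0.0093] turn 0.0004
[ 545.1 -215.   292.6] -> [-0.1418  0.0061 -0.0097] turn 0.0004
[ 560.6 -220.5  290.5] -> [-0.2078  0.006  -0.0013] turn 0.0004
[ 568.6 -223.4  288.3] -> [-0.2418  0.0059  0.0075] turn 0.0004
```

View pics/mside.png

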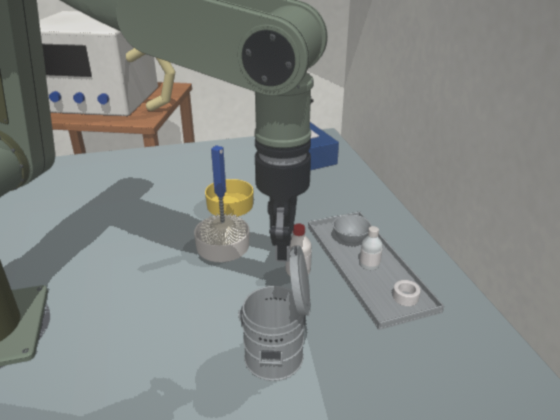

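The side view shows the shut fingers against the lid's edge at (290,255), with the lid at 1.35 rad and the drum at (274,335) unmoved. This agrees with the plan, so I continue along the arc.

Request:
{"name": "move_arm", "arguments": {
  "steps": [-1, -0.025, 0, 0, 0, -1, -0.05, 0, -0.005, 0, -1, -0.075, 0, -0.009, 0, -1, -0.1, 0, -0.01, 0, -1, -0.125, 0, -0.01, 0, -1, -0.145, 0, -0.009, 0, -1, -0.165, 0, -0.006, 0, -1, -0.185, 0, -0.004, 0]
}}

```text
t: 6.1
ee_pos: [554.0, -219.7, 290.5]
orientation: [-180.0, -0.0, 160.6]
contact_force: [0.4, 0.5, -0.2]
finger_gap: -0.002
grasp_force: 0.2
```

Request:
{"name": "move_arm", "arguments": {
  "steps": [-1, -0.015, 0, 0.002, 0, -1, -0.03, 0, 0.005, 0, -1, -0.042, 0, 0.008, 0, -1, -0.052, 0, 0.01, 0, -1, -0.057, 0, 0.011, 0, -1, -0.057, 0, 0.011, 0, -1, -0.057, 0, 0.011, 0, -1, -0.057, 0, 0.011, 0]
}}

```text
t: 6.9
ee_pos: [567.1, -224.3, 288.1]
orientation: [-180.0, 0.0, 160.6]
contact_force: [-0.2, 0.2, -0.2]
finger_gap: -0.004
grasp_force: 0.0
```

```bash
python3 -c "
from lid import *
lid(('side','scene'),tag='n')
to(sz(76,288.3),sz(82,286.6),yaw=160.5)"
```

```text
side theta 1.938 az -17.9 562 1205 mean [ 569.8 -222.2  175.1] zmax 234.9 [ 566.  -238.2  234.9]
scene theta 1.794 az -11.7 90 395 mean [ 593.9 -203.7  203.6] zmax 234.9 [ 562.7 -217.1  234.9]
t 7.0 pos [ 567.1 -224.3  288.1] ori [-1.8000e+02  2.0000e-02  1.6064e+02] F [ 0.23 -0.46  0.58] gap 0.002 grip 0.0
[ 568.6 -223.4  288.3] -> [-0.0046  0.0055 -0.0009] turn 0.0004
[ 574.3 -225.4  286.6] -> [-0.0286  0.0054  0.0059] turn 0.0004
```

Request:
{"name": "move_arm", "arguments": {
  "steps": [-1, -0.012, 0, 0.003, 0, -1, -0.02, 0, 0.005, 0, -1, -0.02, 0, 0.005, 0, -1, -0.02, 0, 0.005, 0, -1, 0.04, 0, 0.005, 0, -1, 0.14, 0, 0, 0, -1, 0.2, 0, -0.1, 0, -1, 0.2, 0.1, -0.25, 0]
}}

```text
t: 7.8
ee_pos: [524.9, -184.5, 347.7]
orientation: [-180.0, -0.5, 160.4]
contact_force: [0.1, -0.2, -1.2]
finger_gap: -0.0
grasp_force: 0.0
```

```bash
python3 -c "
from lid import *
lid(('side','scene','wrist'),tag='o')
to((465,150,430),yaw=135); print(sensors.state()['joints'])"
```

```text
side theta 1.994 az -18.1 748 1359 mean [ 574.8 -219.1  176.3] zmax 230.7 [ 595.7 -230.3  230.7]
scene theta 1.99 az -23.2 108 349 mean [ 581.7 -217.2  189.9] zmax 229.2 [ 596.8 -238.8  229.2]
rim 1162 ((498.8363037109375, -198.4252471923828), 54.59202194213867) [ 495.8 -198.3  117.8]
wrist theta 1.996 az -18.7 3773 4510 mean [ 563.4 -236.6  166.1] zmax 204.5 [ 561.6 -262.6  204.5]
t 7.95 pos [ 529.7 -183.9  354.5] ori [-179.94    0.47  160.74] F [-0.41 -0.32  0.28] gap 0.0 grip 0.0
[465 150 430] -> [ 0.6849  1.1754 -0.3021] turn 0.0715
[-2.79901056e+01  7.84453287e+00  8.69547191e+01  1.18767983e-02
  8.47287941e+01 -9.87350888e+01]
```

Lid confirmed at about 1.99 rad by three views, with the drum in place. Now to the brush with the gripper open, yaw 135° to match the handle's flats.

Request:
{"name": "move_arm", "arguments": {
  "steps": [-1, 0.05, 0.08, -0.1, 0.01, -1, 0.13, 0.22, -0.2, 0.02, -1, 0.21, 0.36, -0.3, 0.03, 1, 0.29, 0.5, -0.3, 0.04, 1, 0.37, 0.64, -0.3, 0.05, 1, 0.45, 0.78, -0.3, 0.06, 1, 0.51, 0.88, -0.3, 0.0715, 1, 0.57, 0.98, -0.3, 0.0715]
}}

```text
t: 8.75
ee_pos: [474.3, 95.4, 424.3]
orientation: [-179.9, -0.0, 134.9]
contact_force: [0.7, -1.3, -0.0]
finger_gap: 0.842
grasp_force: 0.0
```

```bash
python3 -c "
from h import *
to((465,150,400),yaw=135)"
```

```text
t 8.75 pos [474.3  95.4 424.3] ori [-1.7993e+02 -5.0000e-02  1.3486e+02] F [ 0.75 -1.29 -0.04] gap 0.842 grip 0.0
[465 150 400] -> [0.181  0.1275 0.0972] turn -0.0004
```

Request:
{"name": "move_arm", "arguments": {
  "steps": [1, 0.06, 0.04, 0.0, 0, 1, 0.12, 0.085, 0.0, 0, 1, 0.17, 0.12, 0, 0, 1, 0.18, 0.127, 0, 0, 1, 0.18, 0.127, 0, 0, 1, 0.18, 0.127, 0, 0, 1, 0.18, 0.127, 0, 0, 1, 0.18, 0.127, 0, 0]
}}

```text
t: 9.55
ee_pos: [465.8, 147.9, 425.3]
orientation: [-180.0, 0.0, 134.8]
contact_force: [-0.2, 0.1, 0.6]
finger_gap: 0.998
grasp_force: 0.0
```

```bash
cat > w2.py <<'E'
from h import *
p,d,W=snap("wrist","w2"); ok=np.isfinite(W[...,0])
b=ok&(p[...,2].astype(int)-p[...,0]>60)&(W[...,2]>243)&(W[...,2]<256)&(np.hypot(W[...,0]-465,W[...,1]-150)<40)
P=W[b].astype(np.float32); print(len(P),P.mean(0),cv2.minAreaRect(P[:,:2].copy()))
to((*P.mean(0)[:2],400),(*P.mean(0)[:2],272),yaw=135)
E
python3 w2.py
```

```text
543 [464.57556 150.08722 248.96127] ((464.7102355957031, 149.86082458496094), (18.83098602294922, 18.8697566986084), 45.45039367675781)
t 9.6 pos [465.8 148.  425.4] ori [-180.      0.    134.85] F [ 0.12 -0.04  0.11] gap 1.0 grip 0.0
[464.6 150.1 400. ] -> [0.0094 0.0023 0.1015] turn -0.0004
[464.6 150.1 272. ] -> [0.0094 0.0023 0.6135] turn -0.0004
```

View pics/w2.png

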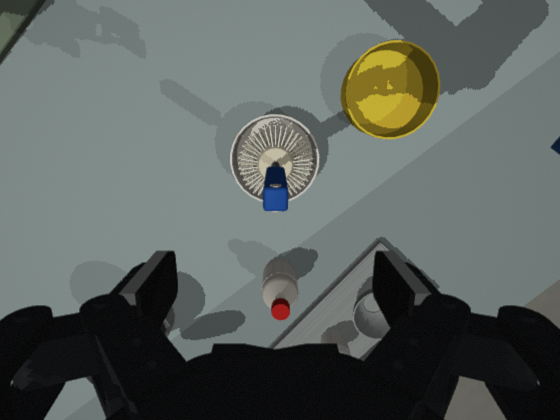

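The wrist picture shows the handle top at (276,195), square with the open fingers and centred between them. Descend and grip.

Request:
{"name": "move_arm", "arguments": {
  "steps": [1, 0.009, 0.002, 0.08, 0, 1, 0.009, 0.002, 0.2, 0, 1, 0.009, 0.002, 0.33, 0, 1, 0.009, 0.002, 0.45, 0, 1, 0.009, 0.002, 0.54, 0, 1, 0.009, 0.002, 0.6, 0, 1, 0.009, 0.002, 0.61, 0, 1, 0.009, 0.002, 0.61, 0]
}}

```text
t: 10.4
ee_pos: [464.4, 150.3, 272.8]
orientation: [-180.0, -0.0, 134.9]
contact_force: [0.3, -1.6, -0.2]
finger_gap: 1.003
grasp_force: 0.0
```

Request:
{"name": "move_arm", "arguments": {
  "steps": [-0.6, 0, 0, 0, 0, -1, 0, 0, 0, 0, -1, 0, 0, 0, 0, -1, 0, 0, 0, 0, -1, 0, 0, 0, 0, -1, 0, 0, 0, 0, -1, 0, 0, 0, 0, -1, 0, 0, 0, 0],
  "squeeze": 60
}}

```text
t: 11.2
ee_pos: [464.7, 150.5, 273.4]
orientation: [180.0, 0.0, 134.9]
contact_force: [-1.7, -0.8, 4.4]
finger_gap: 0.229
grasp_force: 59.2
```

```bash
python3 -c "
from h import *
to((464.6,150.1,420),(480,0,420),(497.5,-198,420),yaw=135)"
```

```text
t 11.2 pos [464.7 150.5 273.4] ori [1.7996e+02 4.0000e-02 1.3491e+02] F [-1.66 -0.77  4.41] gap 0.229 grip 59.2
[464.6 150.1 420. ] -> [-0.0008 -0.0015 -0.5863] turn -0.0003
[480   0 420] -> [-0.4695 -0.3818 -0.5863] turn -0.0003
[ 497.5 -198.   420. ] -> [-1.0799 -0.8913 -0.5863] turn -0.0003
```

Request:
{"name": "move_arm", "arguments": {
  "steps": [-1, 0, 0, -0.03, 0, -1, 0, 0, -0.09, 0, -1, 0, 0, -0.17, 0, -1, 0, 0, -0.26, 0, -1, 0, 0, -0.36, 0, -1, 0, 0, -0.46, 0, -1, 0, 0, -0.54, 0, -1, 0, 0, -0.59, 0]
}}

```text
t: 12.0
ee_pos: [464.5, 150.6, 421.8]
orientation: [179.9, 0.0, 134.9]
contact_force: [0.2, -0.0, -1.8]
finger_gap: 0.226
grasp_force: 58.7
```

Request:
{"name": "move_arm", "arguments": {
  "steps": [-1, -0.05, -0.04, -0.01, 0, -1, -0.15, -0.12, -0.01, 0, -1, -0.28, -0.23, -0.01, 0, -1, -0.42, -0.345, -0.01, 0, -1, -0.56, -0.46, -0.01, 0, -1, -0.69, -0.57, -0.01, 0, -1, -0.79, -0.65, -0.01, 0, -1, -0.85, -0.7, -0.01, 0]
}}

```text
t: 12.8
ee_pos: [490.1, -125.9, 421.7]
orientation: [-179.9, -0.1, 134.8]
contact_force: [-0.5, 0.5, -1.8]
finger_gap: 0.228
grasp_force: 58.9
```

```bash
cat > d.py <<'E'
from h import *
from scipy.optimize import least_squares
for n in("scene","side"):
    p,d,W=snap(n,"d"+n); ok=np.isfinite(W[...,0])
    b=ok&(p[...,2].astype(int)-p[...,0]>60)&(W[...,2]>280)&(W[...,2]<420)&(np.hypot(W[...,0]-490,W[...,1]+130)<120)
    P=W[b]
    if len(P)>10: print(n,"handle",len(P),P.min(0).round(1),P.max(0).round(1),"axis dir",np.round(np.linalg.svd(P-P.mean(0))[2][0],3))
to((497.5,-198,420),yaw=135)
E
python3 d.py
```

```text
scene handle 70 [ 496.1 -129.   291.7] [ 506.9 -116.9  342.5] axis dir [-0.008 -0.037 -0.999]
side handle 218 [ 480.  -144.4  291.4] [ 502.4 -129.8  397.5] axis dir [-0.122 -0.018 -0.992]
t 12.9 pos [ 490.2 -125.9  421.5] ori [-1.7991e+02 -1.1000e-01  1.3467e+02] F [-0.39  0.47 -1.09] gap 0.225 grip 58.9
[ 497.5 -198.   420. ] -> [-0.2256 -0.1819  0.0062] turn -0.0009
```

View pics/dside.png

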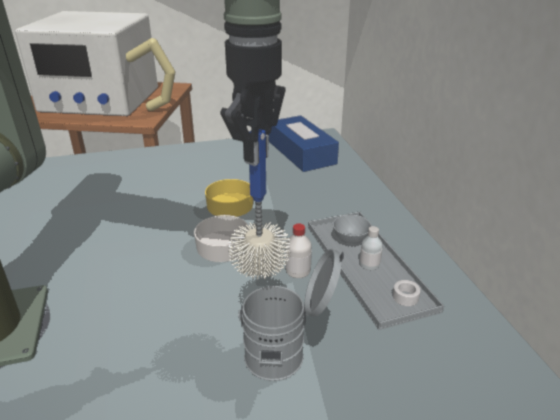

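The side view shows the brush hanging upright in the gripper, head at (260,250), left of the drum at (273,330), with the open lid at (323,283) clear. Over the drum and down.

Request:
{"name": "move_arm", "arguments": {
  "steps": [-1, -0.06, -0.05, 0, 0, -1, -0.13, -0.105, 0, 0, -1, -0.19, -0.155, 0, 0, -1, -0.226, -0.181, 0.0, 0, -1, -0.227, -0.181, 0.0, 0, -1, -0.227, -0.181, 0.03, 0, -1, -0.227, -0.181, 0.08, 0, -1, -0.227, -0.181, 0.13, 0]
}}

```text
t: 13.7
ee_pos: [498.3, -194.6, 389.1]
orientation: [180.0, -0.1, 135.0]
contact_force: [0.2, 0.1, -0.9]
finger_gap: 0.228
grasp_force: 59.0
```

```bash
python3 - <<'E'
from h import *
from scipy.optimize import least_squares
for n in("side","scene"):
    p,d,W=snap(n,"e"+n); ok=np.isfinite(W[...,0]); K,R,t=cam(n); cp=-R.T@t
    b=ok&(np.hypot(W[...,0]-498,W[...,1]+198)<80)&(W[...,2]>130)&(W[...,2]<175)
    print(n,b.sum(),W[b].min(0).round(),W[b].max(0).round())
    q=W[ok&(np.hypot(W[...,0]-498,W[...,1]+198)<65)&(W[...,2]>10)&(W[...,2]<100)]
    print(least_squares(lambda c:np.hypot(q[:,0]-c[0],q[:,1]-c[1])-50,[498,-198],loss="soft_l1",f_scale=2).x)
to((498,-198,277),yaw=135)
E
```

```text
side 2125 [ 448. -265.  130.] [ 578. -145.  175.]
[ 496.23868703 -197.98332336]
scene 995 [ 449. -263.  130.] [ 575. -145.  175.]
[ 499.44350015 -199.43066047]
t 13.8 pos [ 497.3 -194.3  386.8] ori [-179.92   -0.36  134.96] F [-0.94  0.16 -2.  ] gap 0.226 grip 58.9
[ 498 -198  277] -> [-0.0123 -0.0085  0.4394] turn -0.0001
```

Request:
{"name": "move_arm", "arguments": {
  "steps": [-1, -0.012, -0.008, 0.03, 0, -1, -0.012, -0.008, 0.08, 0, -1, -0.012, -0.008, 0.13, 0, -1, -0.012, -0.008, 0.18, 0, -1, -0.012, -0.008, 0.23, 0, -1, -0.012, -0.008, 0.29, 0, -1, -0.012, -0.008, 0.34, 0, -1, -0.012, -0.008, 0.37, 0]
}}

```text
t: 14.6
ee_pos: [498.7, -199.0, 296.0]
orientation: [-180.0, -0.1, 134.9]
contact_force: [-0.2, 0.5, 1.0]
finger_gap: 0.227
grasp_force: 59.3
```

```bash
python3 - <<'E'
from h import *
to((498,-198,277),(498,-198,339))
E
```

```text
t 14.6 pos [ 498.7 -199.   296. ] ori [-1.7997e+02 -1.2000e-01  1.3490e+02] F [-0.22  0.53  1.02] gap 0.227 grip 59.3
[ 498 -198  277] -> [0.0048 0.0007 0.076 ] turn None
[ 498 -198  339] -> [ 0.0048  0.0007 -0.172 ] turn None
```

Request:
{"name": "move_arm", "arguments": {
  "steps": [-1, 0.003, 0, 0.04, 0, -1, 0.003, 0, 0.07, 0, -1, 0.003, 0, 0.08, 0, -1, 0.003, 0, 0.08, 0, -1, 0.003, 0, 0.08, 0, -1, 0.003, 0, 0.08, 0, -1, 0.003, 0, 0.08, 0, -1, 0.003, 0, 0.08, 0]
}}

```text
t: 15.4
ee_pos: [498.5, -198.6, 277.7]
orientation: [-180.0, -0.0, 134.9]
contact_force: [-0.7, 0.2, -3.6]
finger_gap: 0.229
grasp_force: 58.8
```

```bash
python3 - <<'E'
from h import *
to()
for n in("side","scene"):
    p,d,W=snap(n,"f"+n); ok=np.isfinite(W[...,0])
    b=ok&(p[...,2].astype(int)-p[...,0]>60)&(W[...,2]>130)&(W[...,2]<260)&(np.hypot(W[...,0]-498,W[...,1]+198)<60)
    print(n,"blue",b.sum(),W[b].min(0).round(1),W[b].max(0).round(1))
E
```

```text
t 15.4 pos [ 498.5 -198.6  277.7] ori [-1.7999e+02 -3.0000e-02  1.3491e+02] F [-0.69  0.25 -3.61] gap 0.229 grip 58.8
side blue 286 [ 487.7 -214.2  144.7] [ 511.  -198.8  253.6]
scene blue 115 [ 500.7 -200.2  146.6] [ 515.1 -185.7  197.8]
```

Brush underside about 9 mm above the work surface, so step 2 is met. Now the strokes.

Request:
{"name": "move_arm", "arguments": {
  "steps": [-1, 0, 0, -0.03, 0, -1, 0, 0, -0.08, 0, -1, 0, 0, -0.13, 0, -1, 0, 0, -0.18, 0, -1, 0, 0, -0.23, 0, -1, 0, 0, -0.26, 0, -1, 0, 0, -0.26, 0, -1, 0, 0, -0.26, 0]
}}

```text
t: 16.3
ee_pos: [499.1, -198.9, 344.0]
orientation: [180.0, 0.1, 134.9]
contact_force: [-1.3, 1.6, 0.5]
finger_gap: 0.227
grasp_force: 59.2
```

Request:
{"name": "move_arm", "arguments": {
  "steps": [-1, 0, 0, 0.03, 0, -1, 0, 0, 0.08, 0, -1, 0, 0, 0.13, 0, -1, 0, 0, 0.18, 0, -1, 0, 0, 0.23, 0, -1, 0, 0, 0.26, 0, -1, 0, 0, 0.26, 0, -1, 0, 0, 0.26, 0]
}}

```text
t: 17.1
ee_pos: [498.1, -198.4, 276.6]
orientation: [-180.0, -0.1, 134.9]
contact_force: [-0.3, 1.0, -3.8]
finger_gap: 0.226
grasp_force: 58.7
```

Request:
{"name": "move_arm", "arguments": {
  "steps": [-1, 0, 0, -0.03, 0, -1, 0, 0, -0.08, 0, -1, 0, 0, -0.13, 0, -1, 0, 0, -0.18, 0, -1, 0, 0, -0.23, 0, -1, 0, 0, -0.26, 0, -1, 0, 0, -0.26, 0, -1, 0, 0, -0.26, 0]
}}

```text
t: 17.9
ee_pos: [499.0, -198.9, 344.0]
orientation: [180.0, 0.1, 134.9]
contact_force: [-1.0, 0.8, 0.7]
finger_gap: 0.229
grasp_force: 59.2
```

```bash
python3 - <<'E'
from h import *
from scipy.optimize import least_squares
to()
for n in("side","scene"):
    p,d,W=snap(n,"g"+n); ok=np.isfinite(W[...,0])
    b=ok&(p[...,2].astype(int)-p[...,0]>60)&(W[...,2]>130)&(W[...,2]<330)&(np.hypot(W[...,0]-498,W[...,1]+198)<60)
    print(n,"blue",b.sum(),W[b].min(0).round(1),W[b].max(0).round(1))
    q=W[ok&(np.hypot(W[...,0]-498,W[...,1]+198)<65)&(W[...,2]>10)&(W[...,2]<100)]
    print(least_squares(lambda c:np.hypot(q[:,0]-c[0],q[:,1]-c[1])-50,[498,-198],loss="soft_l1",f_scale=2).x)
E
```

```text
t 17.9 pos [ 499.  -198.9  344. ] ori [1.7997e+02 1.3000e-01 1.3491e+02] F [-0.97  0.85  0.73] gap 0.229 grip 59.2
side blue 257 [ 488.7 -214.4  214.9] [ 511.9 -200.9  319.7]
[ 496.40754431 -197.53468386]
scene blue 129 [ 502.9 -202.1  212.7] [ 516.7 -187.2  265.8]
[ 499.32451137 -199.77008767]
```

Heights are as wanted (underside at about 75 mm) and the drum has not moved. Third stroke, then out.

Request:
{"name": "move_arm", "arguments": {
  "steps": [-1, 0, 0, 0.03, 0, -1, 0, 0, 0.08, 0, -1, 0, 0, 0.13, 0, -1, 0, 0, 0.18, 0, -1, 0, 0, 0.23, 0, -1, 0, 0, 0.26, 0, -1, 0, 0, 0.26, 0, -1, 0, 0, 0.26, 0]
}}

```text
t: 18.8
ee_pos: [498.1, -198.3, 276.7]
orientation: [-180.0, -0.1, 134.9]
contact_force: [-0.5, -0.0, -4.1]
finger_gap: 0.228
grasp_force: 58.7
```

Request:
{"name": "move_arm", "arguments": {
  "steps": [-1, 0, 0, -0.03, 0, -1, 0, 0, -0.08, 0, -1, 0, 0, -0.13, 0, -1, 0, 0, -0.18, 0, -1, 0, 0, -0.23, 0, -1, 0, 0, -0.26, 0, -1, 0, 0, -0.26, 0, -1, 0, 0, -0.26, 0]
}}

```text
t: 19.6
ee_pos: [499.1, -198.9, 344.0]
orientation: [180.0, 0.1, 134.9]
contact_force: [-1.3, 0.6, -0.7]
finger_gap: 0.229
grasp_force: 59.2
```

Request:
{"name": "move_arm", "arguments": {
  "steps": [-1, 0, 0, -0.03, 0, -1, 0, 0, -0.07, 0, -1, 0, 0, -0.11, 0, -1, 0, 0, -0.15, 0, -1, 0, 0, -0.2, 0, -1, 0, 0, -0.26, 0, -1, 0, 0, -0.32, 0, -1, 0, 0, -0.34, 0]
}}

```text
t: 20.4
ee_pos: [499.5, -199.1, 431.3]
orientation: [179.9, 0.3, 134.9]
contact_force: [-0.4, -0.6, -1.8]
finger_gap: 0.231
grasp_force: 59.0
```

```bash
python3 - <<'E'
from h import *
to((464.7,150.5,424),(464.7,150.5,276),yaw=135)
E
```

```text
t 20.4 pos [ 499.5 -199.1  431.3] ori [179.92   0.31 134.91] F [-0.4  -0.62 -1.8 ] gap 0.231 grip 59.0
[464.7 150.5 424. ] -> [1.0886 0.8888 0.0294] turn -0.0003
[464.7 150.5 276. ] -> [1.0886 0.8888 0.6214] turn -0.0003
```

Request:
{"name": "move_arm", "arguments": {
  "steps": [-1, 0.05, 0.04, 0, 0, -1, 0.15, 0.12, 0, 0, -1, 0.28, 0.23, 0, 0, -1, 0.42, 0.345, 0, 0, -1, 0.56, 0.46, 0, 0, -1, 0.7, 0.57, 0, 0, -1, 0.82, 0.67, 0, 0, -1, 0.92, 0.75, 0, 0]
}}

```text
t: 21.2
ee_pos: [467.5, 99.5, 427.2]
orientation: [-180.0, -0.1, 135.0]
contact_force: [0.8, -0.1, -2.0]
finger_gap: 0.228
grasp_force: 59.1
```

```bash
python3 - <<'E'
from h import *
to((464.7,150.5,424),(464.7,150.5,290),yaw=135)
E
```

```text
t 21.2 pos [467.5  99.5 427.2] ori [-1.7998e+02 -1.0000e-01  1.3502e+02] F [ 0.79 -0.06 -1.96] gap 0.228 grip 59.1
[464.7 150.5 424. ] -> [0.1522 0.1362 0.0129] turn 0.0001
[464.7 150.5 290. ] -> [0.1522 0.1362 0.5489] turn 0.0001
```

Request:
{"name": "move_arm", "arguments": {
  "steps": [-1, 0.05, 0.045, 0, 0, -1, 0.1, 0.09, 0, 0, -1, 0.14, 0.125, 0, 0, -1, 0.155, 0.137, 0, 0, -1, 0.155, 0.137, 0, 0, -1, 0.155, 0.137, 0, 0, -1, 0.155, 0.137, 0, 0, -1, 0.155, 0.137, 0, 0]
}}

```text
t: 22.0
ee_pos: [466.1, 147.6, 427.9]
orientation: [-180.0, 0.0, 134.8]
contact_force: [0.4, 0.1, -1.1]
finger_gap: 0.226
grasp_force: 59.0
```

```bash
python3 - <<'E'
from h import *
from scipy.optimize import least_squares
to((464.7,150.5,276),yaw=135)
for n in("side","scene"):
    p,d,W=snap(n,"s"+n); ok=np.isfinite(W[...,0])
    q=W[ok&(np.hypot(W[...,0]-464,W[...,1]-150)<80)&(W[...,2]>41)&(W[...,2]<49)]
    print(n,"stand rim",len(q),least_squares(lambda c:np.hypot(q[:,0]-c[0],q[:,1]-c[1])-60.5,[464,150],loss="soft_l1",f_scale=2).x)
    b=ok&(p[...,2].astype(int)-p[...,0]>60)&(W[...,2]>250)&(W[...,2]<420)&(np.hypot(W[...,0]-464,W[...,1]-150)<60)
    print("blue",b.sum(),W[b].min(0).round(1),W[b].max(0).round(1))
    h=W[ok&(np.hypot(W[...,0]-464,W[...,1]-150)<80)&(W[...,2]>165)&(W[...,2]<200)]; print("head",h.min(0).round(),h.max(0).round())
E
```

```text
t 22.0 pos [466.1 147.6 427.9] ori [-1.7999e+02  1.0000e-02  1.3484e+02] F [ 0.44  0.06 -1.14] gap 0.226 grip 59.0
[464.7 150.5 276. ] -> [0.0124 0.0042 0.6076] turn -0.0004
side stand rim 299 [462.77359134 149.5423544 ]Traceback (most recent call last):
  File "<stdin>", line 9, in <module>
    return umr_minimum(a, axis, None, out, keepdims, initial, where)
ValueError: zero-size array to reduction operation minimum which has no identity
```

Stand unmoved. Lower over two calls, the last part slowly.

Request:
{"name": "move_arm", "arguments": {
  "steps": [-1, 0.012, 0.004, 0.05, 0, -1, 0.012, 0.004, 0.13, 0, -1, 0.012, 0.004, 0.23, 0, -1, 0.012, 0.004, 0.33, 0, -1, 0.012, 0.004, 0.42, 0, -1, 0.012, 0.004, 0.5, 0, -1, 0.012, 0.004, 0.55, 0, -1, 0.012, 0.004, 0.56, 0]
}}

```text
t: 22.85
ee_pos: [463.3, 150.9, 285.4]
orientation: [-179.8, -0.2, 134.9]
contact_force: [0.1, 0.7, -2.1]
finger_gap: 0.228
grasp_force: 59.0
```

Request:
{"name": "move_arm", "arguments": {
  "steps": [-1, 0, 0, 0.01, 0, -1, 0, 0, 0.02, 0, -1, 0, 0, 0.03, 0, -1, 0, 0, 0.037, 0, -1, 0, 0, 0.043, 0, -1, 0, 0, 0.049, 0, -1, 0, 0, 0.049, 0, -1, 0, 0, 0.049, 0]
}}

```text
t: 23.65
ee_pos: [464.6, 151.0, 275.6]
orientation: [-180.0, 0.0, 134.9]
contact_force: [-0.1, -1.1, -1.6]
finger_gap: 0.228
grasp_force: 59.0
```

```bash
cat > e.py <<'E'
from h import *
to((464.7,150.5,273.4),yaw=135)
for n in("side","scene"):
    p,d,W=snap(n,"t"+n); ok=np.isfinite(W[...,0])
    b=ok&(p[...,2].astype(int)-p[...,0]>60)&(W[...,2]>130)&(W[...,2]<280)&(np.hypot(W[...,0]-464,W[...,1]-150)<60)
    P=W[b]; print(n,"blue",b.sum(),P.min(0).round(1),P.max(0).round(1))
E
python3 e.py
```

```text
t 23.65 pos [464.6 151.  275.6] ori [-180.      0.    134.91] F [-0.08 -1.07 -1.56] gap 0.228 grip 59.0
[464.7 150.5 273.4] -> [-0.0018 -0.0013  0.009 ] turn -0.0003
side blue 96 [455.8 134.6 146.6] [476.4 149.5 252.1]
scene blue 5 [468.  149.2 148.5] [496.1 160.9 269.6]
```

Request:
{"name": "move_arm", "arguments": {
  "steps": [-1, 0, 0, 0.003, 0, -1, 0, 0, 0.006, 0, -1, 0, 0, 0.009, 0, -1, 0, 0, 0.009, 0, -1, 0, 0, 0.009, 0, -1, 0, 0, 0.009, 0, -1, 0, 0, 0.009, 0, -1, 0, 0, 0.009, 0]
}}

```text
t: 24.55
ee_pos: [464.7, 151.0, 273.5]
orientation: [180.0, 0.0, 134.9]
contact_force: [0.2, -0.2, -1.2]
finger_gap: 0.228
grasp_force: 59.1
```

Request:
{"name": "move_arm", "arguments": {
  "steps": [-1, 0, 0, 0.003, 0, -1, 0, 0, 0.004, 0, -1, 0, 0, 0.004, 0, -1, 0, 0, 0.004, 0, -0.4, 0, 0, 0.004, 0, -0.2, 0, 0, 0.004, 0, 0.1, 0, 0, 0.004, 0, 0.3, 0, 0, 0.004, 0],
  "squeeze": 20
}}

```text
t: 25.35
ee_pos: [464.5, 151.1, 272.1]
orientation: [-180.0, -0.0, 134.9]
contact_force: [-0.5, -1.0, 0.2]
finger_gap: 0.649
grasp_force: 0.0
```

Request:
{"name": "move_arm", "arguments": {
  "steps": [0.6, 0, 0, 0, 0, 1, 0, 0, 0, 0, 1, 0, 0, 0, 0, 1, 0, 0, 0, 0, 1, 0, 0, 0, 0, 1, 0, 0, 0, 0, 1, 0, 0, -0.02, 0, 1, 0, 0, -0.06, 0]
}}

```text
t: 26.15
ee_pos: [464.1, 151.0, 287.1]
orientation: [-179.9, -0.1, 134.9]
contact_force: [0.2, -0.0, -0.3]
finger_gap: 1.002
grasp_force: 0.0
```

```bash
python3 e.py
```

```text
t 26.15 pos [464.1 151.  287.1] ori [-1.7991e+02 -7.0000e-02  1.3490e+02] F [ 0.16 -0.01 -0.34] gap 1.002 grip 0.0
[464.7 150.5 273.4] -> [-0.0031  0.0005  0.0548] turn -0.0003
side blue 243 [455.9 133.5 147.2] [476.3 149.7 251.4]
scene blue 111 [467.3 137.5 142.7] [481.7 159.3 251.7]
```

Released, brush standing. I rise clear and check everything.

Request:
{"name": "move_arm", "arguments": {
  "steps": [1, 0, 0, -0.06, 0, 1, 0, 0, -0.14, 0, 1, 0, 0, -0.24, 0, 1, 0, 0, -0.34, 0, 1, 0, 0, -0.44, 0, 1, 0, 0, -0.54, 0, 1, 0, 0, -0.58, 0, 1, 0, 0, -0.58, 0]
}}

```text
t: 27.05
ee_pos: [465.2, 151.1, 434.3]
orientation: [179.8, 0.1, 134.9]
contact_force: [-0.5, 0.1, 0.3]
finger_gap: 1.001
grasp_force: 0.0
```

```bash
python3 - <<'E'
from lid import *
from scipy.optimize import least_squares
exec(open("e.py").read().replace("from h import *",""))
lid(("side","scene"),tag="z")
for n in("side","scene"):
    p,d,W=snap(n); ok=np.isfinite(W[...,0])
    b=ok&(p[...,2].astype(int)-p[...,0]>60)&(W[...,2]>130)&(W[...,2]<260)&(np.hypot(W[...,0]-464,W[...,1]-150)<60); P=W[b]
    for lo in (140,180,220): print(lo,np.median(P[(P[:,2]>lo)&(P[:,2]<lo+30)],0).round(1))
    for c,z0,z1,r in(((464,150),41,49,60.5),((498,-198),10,100,50)):
        q=W[ok&(np.hypot(W[...,0]-c[0],W[...,1]-c[1])<(80 if r>55 else 65))&(W[...,2]>z0)&(W[...,2]<z1)]
        print(n,least_squares(lambda k:np.hypot(q[:,0]-k[0],q[:,1]-k[1])-r,c,loss="soft_l1",f_scale=2).x.round(1))
E
```

```text
t 27.05 pos [465.2 151.1 434.3] ori [1.7981e+02 1.5000e-01 1.3491e+02] F [-0.48  0.15  0.32] gap 1.001 grip 0.0
[464.7 150.5 273.4] -> [-3.000e-04 -3.200e-03  6.436e-01] turn -0.0003
side blue 119 [455.3 133.4 152.2] [474.3 155.1 251.5]
scene blue 87 [456.5 137.1 143.2] [481.7 160.7 250.5]
side theta 1.991 az -18.2 741 1358 mean [ 574.8 -219.1  176.5] zmax 229.9 [ 596.7 -232.   229.9]
scene theta 1.993 az -22.6 102 349 mean [ 581.4 -216.9  189.7] zmax 230.5 [ 601.1 -227.3  230.5]
140 [463.4 139.5 160.4]
180 [463.5 140.  196.7]
220 [463.4 141.1 245.9]
side [462.9 152.4]
side [ 496.  -198.9]
140 [471.  159.2 143.6]
180 [466.6 159.1 191. ]
220 [470.2 149.2 247.9]
scene [464.4 148. ]
scene [ 500.1 -198.7]
```

View pics/zscene.png

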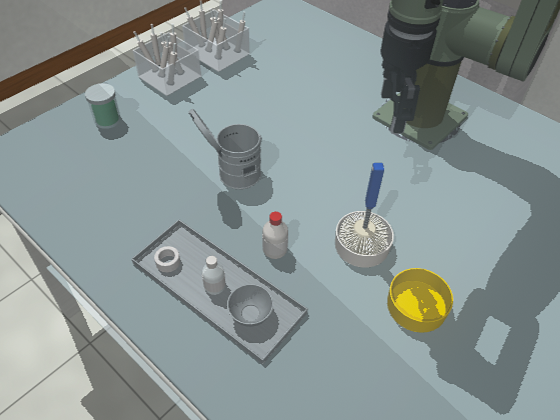

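The final picture shows the brush upright in its white stand at (365,235), the lid fully back at (205,130), and the drum at (240,155). The bottles, bowl and tape are where they began, and the gripper is clear. Handing in.

```bash
python3 -c "
from cell import job
print(job.job_done())"
```

```text
the job is handed in; nothing more can be done
None
```

I handed the job in at about 27 s. The lid is right back at about 1.99 rad and all three strokes are done. The brush stands released and upright in its white stand, and nothing around it appears disturbed; the hand-in gave no verdict.

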